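# Match the worn pulley and hold its replacement down in the bore gauge

### The arm

A 6-joint arm with a two-finger parallel gripper is mounted at the origin on the work surface. World frame = base frame: x ahead of the robot, y to its left, z up, the work surface at z = 0. Lengths are in mm, angles in rad, forces in N, time in s.
With the tool pointing down it reaches from about 225 to 875 mm from the base axis. Payload 3.4 kg.
Tool frame: the origin (TCP) lies midway between the tips of the shut fingers; the grasp point (between the pads) lies 19 mm behind it; z points along the fingers, y is the line along which they close (so a half turn about z gives the same grasp; the last joint's range is limited). The gripper opens to 85 mm and grips with 20 to 120 N. Pads are 22 mm wide; open, the fingers measure 114 mm over their backs; the gripper's body (76 mm by 85 mm) begins 54 mm behind the grasp point. The pads swing forward as they close: fully open they stand 13 mm farther back than shut.
Start: joints at [1.153, 0.276, 1.505, -0, 1.361, -0.121], TCP at [168.183, 549.892, 194.028] pointing down, gripper open.
Joint ranges: [-2.89, 2.89], [-0.75, 2.08], [0.22, 2.7], [-1.18, 4.32], [0.11, 2.71], [-2.7, 2.7]. Speed limits (rad/s): [2.57, 2.57, 3.14, 3.14, 3.14, 3.14].

### API

Orientations are given as a unit quaternion [x, y, z, w].
In Python, from plant import arm, eyes gives the robot as it stands.
- The arm moves only by the tool send_rows, never from a script. Its argument "deltas" is a list that holds one entry, the list of rows, each a list of 7 numbers: the shift along the tool's x, y, z in mm, then the turn, a rotation vector about the tool's x, y, z in degrees, then the opening, from 0 (shut) to 1 (fully open). A call has 1 to 10 rows; each row is the pose to reach, as a shift and turn from the pose commanded when the call began, along the tool's axes at that moment; what a row does not reach only later rows make up. A row lasts 1/8 s, in which the tool goes at most 62.5 mm and 10.7 degrees, less where a joint would pass 70% of its speed; a pose out of reach is approached as far as the arm can. A call with a gripper value outside its range is refused whole. The fingers move at their own pace and stop on an object; "force" is the grip in N (left out, the last holds). Time passes only in rows, so rows that repeat a pose let the fingers close. It gives the time, the measured TCP pose, the force, the opening and the grip force at its end, in the units of the state.
- arm.get_obs(): the state, without advancing time (a new reading comes with each control period).
- eyes.read_camera(name): name is "side" or "top" or "wrist"; returns the picture (384x512x3 uint8, red, green, blue); there is no depth.
- eyes.camera_model(name): a dict with "camera_matrix" (3x3 intrinsics, pixels), "dist" ([k1, k2, p1, p2, k3] as OpenCV has them; the pictures are not rectified), "R" (3x3) and "t" (3): a world point X has camera coordinates R X + t. Camera axes: x right, y down, z forward; pixel columns grow to the right and rows downward; lengths in mm; the calibration is good to about 2 mm. A picture is of the moment at which its call begins: read the wrist's pose just before it. camera_model takes no time and is no camera call; for the wrist camera it gives the pose at the moment of the call.
- arm.sign_off(): hands the job in; it is judged then, once.
Trained networks look in the newest picture that a camera, given by its name, has taken for a name from the list of things; names that differ only in an ending like _2 or _b are one class to them, and where a whole thing is asked for, a point or a joint stands for the part that bears it (a point fixed in the world has none). Each returns a list of dicts, best first, with "confidence" (0 to 1); they miss things now and then, are a little off and sometimes report something else, mostly with a low value. They report only what shows in the picture. A call takes as long as a camera call. They do not tell look-alikes from the thing itself.
- eyes.boxes_of(label, camera): "centre" ([column, row] in pixels, amid what is visible of it).
The state is a dict: "time_s": time; "q": joint angles; "dq": joint speeds; "tau": joint torques, N m; "eef_pos": TCP position; "tcp_rot": TCP orientation; "ft_force": force on the tool from outside, world axes, zero at the start; "moment": the same for the moment, N m; "finger_gap": finger opening in mm; "grip_force": force on a finger pad.
Only numpy, scipy, OpenCV 4.12 (cv2) and the standard library are available. Lean on these libraries where they do the work, as an engineer would, in place of code of your own. Each camera call takes 0.05 s, during which the arm holds its last target. There are 200 camera calls.

### The job

The worn dark pulley in the shallow tray is the one the customer needs replaced (the other worn one, on the cork mat, is scrap): take the bright new pulley of the same diameter and set it, boss up, over the sprung pin of the checking fixture. Push it straight down against the spring until its underside sits level and firmly on the fixed steel ring around the pin, leaning on it with no more than about 50 N, and finish your program while still holding it pressed down there so that I can read the gauge. Leave the other pulleys and everything else on the bench where they are.

Things in the scene. Friction and masses are not known exactly. Their poses are not given: they have to be found in the camera images.
- new_large_boss (a point): new bright steel V-belt pulley, 88 mm outside diameter, standing on the bench boss upward: a rim 22 mm thick with a round boss 32 mm across and 24 mm tall on its centre (46 mm tall in all). A blind bore 20 mm across and 22 mm deep opens in the underside, on the axis. The point is on the axis in the middle of the boss's height, 34 mm above the pulley's underside and 12 mm below the boss's top; its z axis points up out of the boss. Mass 0.3 to 0.5 kg.
- new_small_boss (a point): new bright steel V-belt pulley, 62 mm outside diameter, standing on the bench boss upward: a rim 22 mm thick with a round boss 32 mm across and 24 mm tall on its centre (46 mm tall in all). A blind bore 20 mm across and 22 mm deep opens in the underside, on the axis. The point is on the axis in the middle of the boss's height, 34 mm above the pulley's underside and 12 mm below the boss's top; its z axis points up out of the boss. Mass 0.18 to 0.33 kg.
- new_large: the same new 88 mm pulley; origin at the centre of its underside, z up
- new_small: the same new 62 mm pulley; origin at the centre of its underside, z up
- worn_large_boss (a point): worn dark pulley, shaped exactly like the new 88 mm one, lying boss up in the tray or on the cork mat (not to be moved); point in the middle of its boss, 34 mm above its underside
- worn_small_boss (a point): worn dark pulley, shaped exactly like the new 62 mm one, lying boss up in the tray or on the cork mat, whichever the other is not in (not to be moved); point in the middle of its boss, 34 mm above its underside
- tray_in (a point): shallow white plastic tray, 150 x 150 mm, walls 30 mm high, floor 5 mm thick, fixed to the bench; the point is the centre of its inner floor. The worn pulley in it (centre within 20 mm of this point) decides the size wanted
- mat: cork mat, 140 x 140 x 5 mm, fixed; the scrap worn pulley lies on it; origin at the centre of its underside
- stop_ring_top (a point): checking fixture bolted to the bench: a base 130 x 120 mm, a block 85 mm square up to 45 mm, and on it a fixed steel ring, the hard stop, 56 mm outside and 38 mm inside diameter, whose top is 65 mm above the bench. The point is the centre of the ring's top face, on the pin's upright axis
- stop_ring: the same fixed steel stop ring, 20 mm tall; origin at the centre of its underside, 45 mm above the bench
- pin_shoulder (a point): sprung brass plunger standing up through the ring on its axis: a flat shoulder 32 mm across with a pin 15 mm in diameter rising 16 mm above it, tapered to 7 mm over its upper 7 mm. The point is the centre of the shoulder's face (15 mm above the ring's top when not pressed; the pin's tip is then 31 mm above the ring's top). A pulley rests on the shoulder with the pin in its bore
- plunger (a joint): how far the plunger is pressed down, m: 0 up, 0.015 when a pulley on its shoulder meets the ring. Its spring pushes back with 5 N at 0, rising evenly to 14 N at 0.015, and lifts the pulley again if it is let go
- oil_bottle: white plastic oil bottle, 64 mm across, 170 mm tall, standing; origin at the centre of its underside (bystander)
- spray_can: grey spray can, 56 mm across, 160 mm tall, standing; origin at the centre of its underside (bystander)
- screwdriver: screwdriver lying on the bench, about 200 mm long along its x; origin on its underside (bystander)
- wrench: open-ended wrench lying on the bench, about 180 mm long along its x; origin on its underside (bystander)
- bearing: small bearing ring lying flat, 42 mm across, 13 mm high; origin at the centre of its underside (bystander)
- carton: small cardboard carton, 70 x 50 x 35 mm; origin at the centre of its underside (bystander)
- mug: white mug, 80 mm across, 90 mm tall; origin at the centre of its underside (bystander)
There are look-alikes about, which are no part of the job. What is shaped like the new_small but pink or purple is not meant.

How it is judged:
By the outcome, as a careful person would: the job done as asked, in the order asked, and still so for the second after the job is handed in, while the arm keeps its last pose, push and grip.
It also fails if it takes over 48 s, if anything falls off the work surface, if the arm or the gripper's body presses on something with over 40 N, if the wrist force passes 120 N, or if a joint passes its speed limit or range.

## Working session

There is one attempt and no reset: what is moved stays moved. The work goes in short steps, Python scripts to look and compute and a tool call to move; the robot and the scene stay as the last step left them, time stands still between calls to the robot, and variables do not carry over. Pictures are saved under pics/ and viewed, at most 10 in all, crops included, and the job is handed in when it is done.

Besides the shell and the picture viewer there is one more tool, called after "Emit:" as name(argument=value, ...), one argument or row to a line, values as JSON. send_rows: Moves the arm, as the interface text tells. Its arguments: {"type":"object","properties":{"deltas":{"type":"array"},"force":{"type":"number"}},"required":["deltas"]}

```bash
mkdir -p pics
cat > h.py <<'E'
import numpy as np, cv2
from plant import arm, eyes
def ray(m,px):
    K=np.array(m["camera_matrix"],float);d=np.array(m["dist"],float)
    u=cv2.undistortPoints(np.array([[px]],float),K,d)[0,0]
    R=np.array(m["R"]);t=np.array(m["t"])
    return -R.T@t, R.T@np.array([u[0],u[1],1])
def onz(m,px,z):
    c,d=ray(m,px); return c+d*(z-c[2])/d[2]
def proj(m,X):
    R=np.array(m["R"]);r=cv2.Rodrigues(R)[0]
    return cv2.projectPoints(np.array(X,float).reshape(-1,3),r,np.array(m["t"],float),np.array(m["camera_matrix"],float),np.array(m["dist"],float))[0][:,0]
E
python3 - <<'E'
from h import *
Z={"new_large_boss":34,"new_small_boss":34,"worn_large_boss":39,"worn_small_boss":39,"tray_in":5,"mat":5,"stop_ring_top":65,"pin_shoulder":80,"oil_bottle":85,"spray_can":80,"mug":45,"carton":17,"bearing":6,"screwdriver":10,"wrench":4}
for c in("top","side"):
    im=eyes.read_camera(c);cv2.imwrite(f"pics/{c}0.png",im[:,:,::-1]);m=eyes.camera_model(c)
    for n,z in Z.items():
        print(c,n,[(np.round(b["centre"]).tolist(),round(b["confidence"],2),np.round(onz(m,b["centre"],z)[:2]).tolist()) for b in eyes.boxes_of(n,c)[:4]])
o=arm.get_obs();print(o["time_s"],o["eef_pos"],o["tcp_rot"])
E
```

```text
top new_large_boss [([180.0, 162.0], 0.58, [622.0, 205.0]), ([349.0, 212.0], 0.31, [461.0, -291.0]), ([265.0, 177.0], 0.26, [569.0, -50.0])]
top new_small_boss [([176.0, 215.0], 0.94, [460.0, 212.0]), ([141.0, 230.0], 0.69, [420.0, 317.0]), ([92.0, 159.0], 0.58, [639.0, 484.0]), ([213.0, 194.0], 0.57, [521.0, 106.0])]
top worn_large_boss [([352.0, 136.0], 0.66, [689.0, -316.0])]
top worn_small_boss [([355.0, 209.0], 0.83, [469.0, -307.0])]
top tray_in [([362.0, 127.0], 0.59, [729.0, -358.0])]
top mat [([347.0, 212.0], 0.85, [464.0, -293.0])]
top stop_ring_top [([266.0, 177.0], 0.67, [562.0, -52.0])]
top pin_shoulder [([269.0, 172.0], 0.47, [574.0, -60.0])]
top oil_bottle [([95.0, 244.0], 0.57, [378.0, 433.0])]
top spray_can []
top mug [([421.0, 169.0], 0.96, [583.0, -512.0]), ([176.0, 216.0], 0.34, [459.0, 211.0])]
top carton [([158.0, 263.0], 0.75, [323.0, 269.0]), ([176.0, 214.0], 0.47, [466.0, 218.0])]
top bearing []
top screwdriver [([250.0, 222.0], 0.67, [438.0, -3.0])]
top wrench [([248.0, 130.0], 0.8, [727.0, 0.0])]
side new_large_boss [([234.0, 152.0], 0.78, [613.0, 207.0]), 
[... 320 characters left out ...]
[([362.0, 248.0], 0.92, [711.0, -356.0])]
side mat [([289.0, 286.0], 0.64, [444.0, -321.0])]
side stop_ring_top [([268.0, 201.0], 0.7, [558.0, -71.0]), ([273.0, 194.0], 0.32, [590.0, -56.0])]
side pin_shoulder [([271.0, 195.0], 0.59, [572.0, -65.0])]
side oil_bottle [([146.0, 134.0], 0.7, [377.0, 423.0])]
side spray_can [([199.0, 107.0], 0.93, [616.0, 448.0])]
side mug [([373.0, 302.0], 0.91, [585.0, -506.0])]
side carton [([155.0, 180.0], 0.65, [320.0, 267.0])]
side bearing [([371.0, 302.0], 0.45, [600.0, -497.0])]
side screwdriver [([226.0, 215.0], 0.67, [438.0, -3.0])]
side wrench []
1.6 [168.17106203 549.88992    194.01487015] [1.47859251e-01 9.89008413e-01 3.30526820e-05 1.97703315e-06]
```

View pics/top0.png

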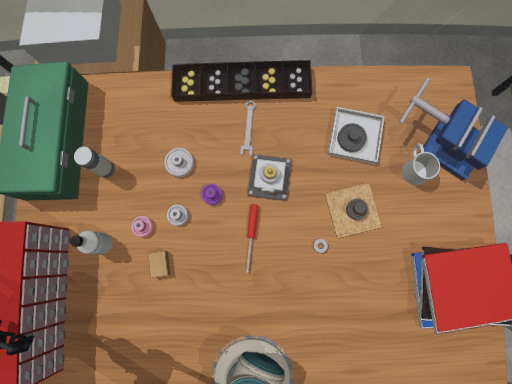

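View pics/side0.png

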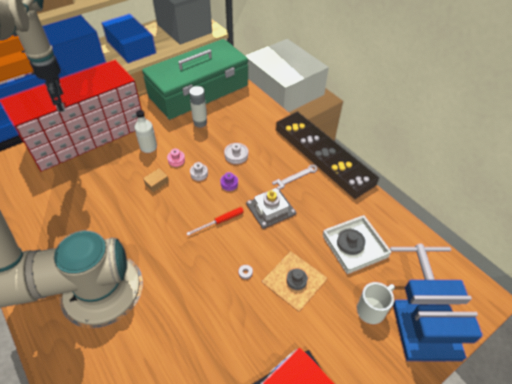

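The tray (top 352,136) holds the larger worn pulley (about 30 px across, against 22 px for the one on the mat at 357,209), so the 88 mm one is wanted. These could be taken for it:
- bright large, top (180,162)
- bright small, (177,215)
- pink, (142,227)
- purple, (212,194)

I choose the one at (180,162) and check it in a close crop.

```bash
cat >> h.py <<'E'
def tri(pairs):
    A=np.zeros((3,3));b=np.zeros(3)
    for m,p in pairs:
        c,d=ray(m,p);d=d/np.linalg.norm(d);P=np.eye(3)-np.outer(d,d);A+=P;b+=P@c
    return np.linalg.solve(A,b)
def local(X):
    from scipy.spatial.transform import Rotation as Ro
    o=arm.get_obs();return Ro.from_quat(o["tcp_rot"]).inv().apply(np.array(X)-o["eef_pos"])
E
python3 - <<'E'
from h import *
T,S=eyes.camera_model("top"),eyes.camera_model("side")
print(tri([(T,[180,162]),(S,[234,152])]),tri([(T,[266,177]),(S,[268,201])]),tri([(T,[269,172]),(S,[271,195])]))
im=cv2.imread("pics/top0.png")
a=cv2.resize(im[130:240,120:230],(440,440),interpolation=3);b=cv2.resize(im[100:240,320:400],(252,440),interpolation=3)
cv2.imwrite("pics/crop.png",np.hstack([a,b]))
print(local([612,206,250]),local([612,206,230]))
E
```

```text
[619.69239595 208.59642855  28.1165979 ] [569.82221137 -52.7232422   38.57267623] [575.38008165 -60.86261273  74.57838058]
[-524.99914208 -199.04393728  -56.00133801] [-524.99925936 -199.04525655  -36.00133806]
```

View pics/crop.png

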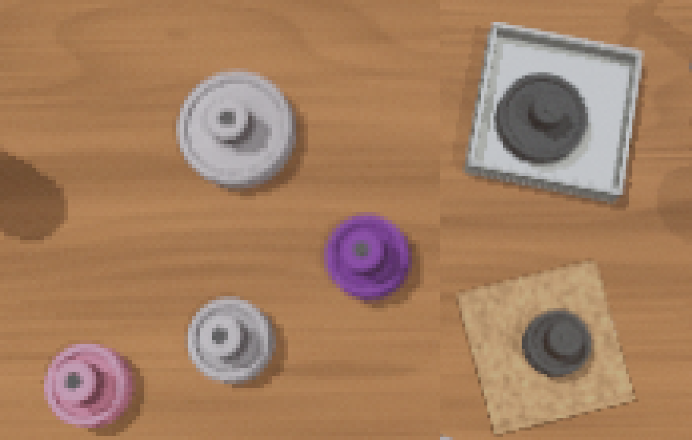

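The crop confirms it: the bright large pulley has an 88 mm-class rim (crop 236,129) matching the tray's worn one (541,117). The other bright pulley is small, and the other two are pink and purple.

Emit:
send_rows(
  deltas=[
    [[0,0,-40,0,0,0,1],[-530,-198,-40,0,0,0,1],[-530,-198,-40,0,0,0,1],[-530,-198,-40,0,0,0,1],[-530,-198,-40,0,0,0,1],[-530,-198,-40,0,0,0,1],[-530,-198,-40,0,0,0,1],[-530,-198,-40,0,0,0,1],[-530,-198,-40,0,0,0,1],[-530,-198,-40,0,0,0,1]],
  ],
)

```text
time_s: 2.85
eef_pos: [616.0, 206.2, 234.1]
tcp_rot: [0.148, 0.989, 0.0, 0.0]
ft_force: [0.4, 0.5, 0.8]
finger_gap: 85.5
grip_force: 0.0
```

Emit:
send_rows(
  deltas=[
    [[0,0,0,0,0,0,1],[0,0,0,0,0,0,1]],
  ],
)

```text
time_s: 3.1
eef_pos: [614.0, 207.6, 233.6]
tcp_rot: [0.148, 0.989, 0.0, -0.001]
ft_force: [-0.9, -0.5, -0.0]
finger_gap: 85.5
grip_force: 0.0
```

Run:
```python
from h import *
o=arm.get_obs();m=eyes.camera_model("wrist");im=eyes.read_camera("wrist");cv2.imwrite("pics/w1.png",im[:,:,::-1])
print(o["time_s"],o["eef_pos"],o["ft_force"],o["finger_gap"])
print("cam",onz(m,[256,192],0),-np.array(m["R"]).T@m["t"])
for b in eyes.boxes_of("new_large_boss","wrist"): print(b,onz(m,b["centre"],34))
```

```text
3.1 [614.04567516 207.55933263 233.56510292] [-0.92735687 -0.48652138 -0.0278111 ] 85.53497666528537
cam [659.66644301 193.72665846   0.        ] [551.698501   226.6441825  414.89977819]
{'centre': [265.7, 169.6], 'confidence': 0.96} [625.18286415 217.71341341  34.        ]
```

View pics/w1.png

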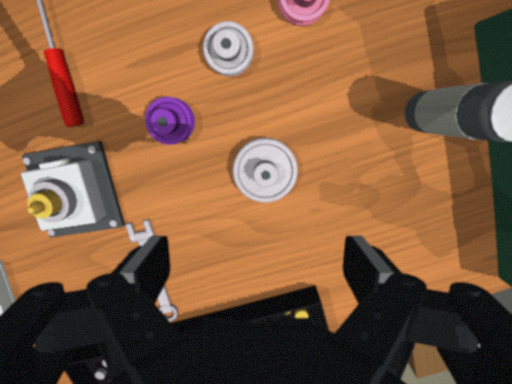

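The wrist view shows the pulley rim at (265,170) with its boss top at (266,175), and the fixture at left with its ring at (52,198). I'll refine by segmentation.

```bash
cat >> h.py <<'E'
def seg(im,box,smax,vmin):
    x0,y0,x1,y1=box;h=cv2.cvtColor(im[y0:y1,x0:x1],cv2.COLOR_RGB2HSV)
    k=((h[...,1]<smax)&(h[...,2]>vmin)).astype(np.uint8)
    c=max(cv2.findContours(k,0,1)[0],key=cv2.contourArea);c=cv2.convexHull(c)
    e=cv2.fitEllipse(c);return (e[0][0]+x0,e[0][1]+y0),e[1]
E
python3 - <<'E'
from h import *
m=eyes.camera_model("wrist");im=cv2.imread("pics/w1.png")[:,:,::-1].copy()
for v in (90,120,150):
    c,a=seg(im,(220,125,312,215),70,v);p=onz(m,c,16);print(v,c,a,p)
# predicted outlines for the candidate rim / boss top
X,Y=p[:2];t=np.linspace(0,2*np.pi,60)
for z,r in((22,44),(46,16)):
    q=proj(m,np.c_[X+r*np.cos(t),Y+r*np.sin(t),0*t+z]);im=cv2.polylines(im,[np.int32(q)],True,(255,0,0))
for z,r in((65,28),(80,16),(96,3.5)):
    q=proj(m,np.c_[573+r*np.cos(t),-57+r*np.sin(t),0*t+z]);im=cv2.polylines(im,[np.int32(q)],True,(255,0,0))
for n,z in(("stop_ring_top",65),("pin_shoulder",80)):
    for b in eyes.boxes_of(n,"wrist"): print(n,b,onz(m,b["centre"],z))
o=np.hstack([cv2.resize(im[120:220,215:315],(400,400)),cv2.resize(im[140:240,20:120],(400,400))])
cv2.imwrite("pics/c2.png",o[:,:,::-1])
print(local([X,Y,24]))
E
```

```text
90 (264.66609954833984, 169.70276641845703) (64.17931365966797, 64.9403076171875) [628.0295475  216.84939496  16.        ]
120 (264.66609954833984, 169.70276641845703) (64.17931365966797, 64.9403076171875) [628.0295475  216.84939496  16.        ]
150 (264.90111923217773, 169.9941635131836) (63.571624755859375, 64.75639343261719) [628.51922461 217.04515593  16.        ]
stop_ring_top {'centre': [61.9, 192.3], 'confidence': 0.87} [570.75756533 -37.14706283  65.        ]
stop_ring_top {'centre': [262.9, 172.9], 'confidence': 0.44} [621.73772299 214.96121598  65.        ]
pin_shoulder {'centre': [44.6, 205.7], 'confidence': 0.66} [578.91361456 -55.58016005  80.        ]
[-12.03919788  12.24781623 210.49329298]
```

View pics/c2.png

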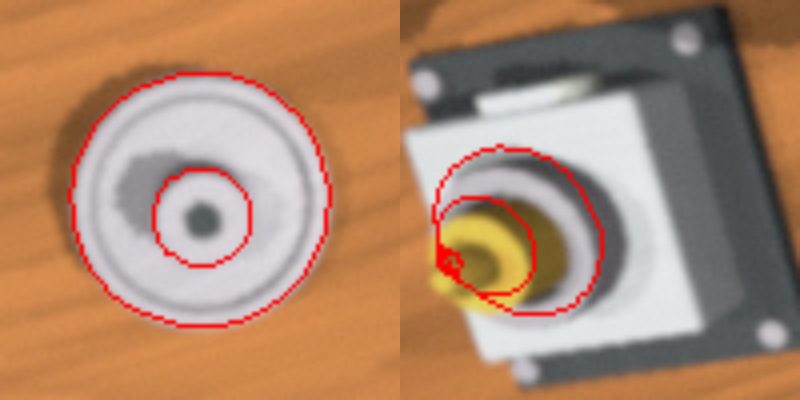

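Run:
```python
from h import *
o=arm.get_obs();print(o["time_s"],o["eef_pos"],o["tcp_rot"],np.abs(o["dq"]).max())
for cam,box in(("top",(160,142,200,182)),("side",(218,134,256,172)),("wrist",(215,115,315,225))):
    m=eyes.camera_model(cam)
    im=eyes.read_camera(cam);cv2.imwrite(f"pics/{cam}3.png",im[:,:,::-1])
    h=cv2.cvtColor(im,cv2.COLOR_RGB2HSV)
    c,a=seg(im,box,70,110);print(cam,c,a,onz(m,c,20),-np.array(m["R"]).T@m["t"])
    for n,z in(("new_large_boss",34),("new_small_boss",34),("stop_ring_top",65),("pin_shoulder",80)):
        for b in eyes.boxes_of(n,cam)[:2]: print("  ",n,b,onz(m,b["centre"],z))
    # yellow plunger blob
    k=((h[...,0]>20)&(h[...,0]<32)&(h[...,1]>130)&(h[...,2]>100)).astype(np.uint8)
    n,_,s,ce=cv2.connectedComponentsWithStats(k)
    for i in range(1,n):
        if s[i,4]>15: print("   yel",s[i],ce[i])
```

```text
3.3 [613.39743318 208.74207928 234.48697827] [1.46933348e-01 9.89146370e-01 2.11245665e-04 7.01332507e-05] 0.0033520315336056034
top (178.6563491821289, 161.86815643310547) (28.885356903076172, 29.605730056762695) [625.95752712 213.22512754  20.        ] [ 338.0571608   -43.35374204 1086.22096474]
   new_large_boss {'centre': [177.1, 161.5], 'confidence': 0.95} [623.4462566  214.64732306  34.        ]
   new_small_boss {'centre': [175.7, 216.6], 'confidence': 0.77} [456.73784621 214.69723566  34.        ]
   new_small_boss {'centre': [144.5, 227.8], 'confidence': 0.72} [425.11784475 307.0035616   34.        ]
   stop_ring_top {'centre': [266.1, 179.6], 'confidence': 0.47} [555.21288194 -52.09296627  65.        ]
   pin_shoulder {'centre': [267.5, 171.2], 'confidence': 0.57} [576.32100223 -56.46999948  80.        ]
side (235.8958854675293, 152.9822769165039) (20.92119789123535, 23.986846923828125) [623.22293433 208.17484854  20.        ] [  11.86125636 -709.6801662  1126.87877791]
   new_large_boss {'centre': [234.1, 153.5], 'confidence': 0.68} [608.630488   198.23378824  34.        ]
[... 798 characters left out ...]
04532105  20.        ] [551.80773479 226.69851576 415.24821848]
   new_large_boss {'centre': [265.2, 168.4], 'confidence': 0.63} [624.24334504 217.45750761  34.        ]
   new_small_boss {'centre': [301.0, 6.5], 'confidence': 0.95} [450.34387843 313.30033065  34.        ]
   new_small_boss {'centre': [168.5, 118.4], 'confidence': 0.79} [525.89088735 117.96271168  34.        ]
   stop_ring_top {'centre': [60.3, 190.7], 'confidence': 0.95} [569.09458882 -39.13560934  65.        ]
   pin_shoulder {'centre': [43.5, 204.1], 'confidence': 0.65} [577.46351017 -56.88545359  80.        ]
   yel [ 28 192  33  25 594] [ 42.98316498 203.89225589]
   yel [294 309  14  10 112] [300.76785714 313.83035714]
```

Emit:
send_rows(
  deltas=[
    [[-10,10,50,0,0,0,1],[-10,10,100,0,0,0,1],[-10,10,140,0,0,0,1],[-10,10,140,0,0,0,1],[-10,10,140,0,0,0,1]],
  ],
)

```text
time_s: 4.68
eef_pos: [628.4, 214.5, 95.7]
tcp_rot: [0.148, 0.989, 0.001, 0.001]
ft_force: [-0.2, -1.0, 0.2]
finger_gap: 85.4
grip_force: 0.0
```

Run:
```python
from h import *
P=[]
for k in range(3):
    o=arm.get_obs();P.append(o["eef_pos"]);m=eyes.camera_model("wrist");im=eyes.read_camera("wrist")
print(o["time_s"],np.round(P,1),o["tcp_rot"])
cv2.imwrite("pics/w4.png",im[:,:,::-1])
print(eyes.boxes_of("new_large_boss","wrist"),proj(m,[[626,215,22],[626,215,46]]))
```

```text
4.775 [[628.4 214.5  95.7]
 [628.8 214.6  96.5]
 [628.8 214.6  96.6]] [1.47854880e-01 9.89006235e-01 9.01722830e-04 2.18827193e-03]
[{'centre': [260.4, 184.0], 'confidence': 0.82}] [[255.21422623 183.75358344]
 [255.2186283  190.78450704]]
```

View pics/w4.png

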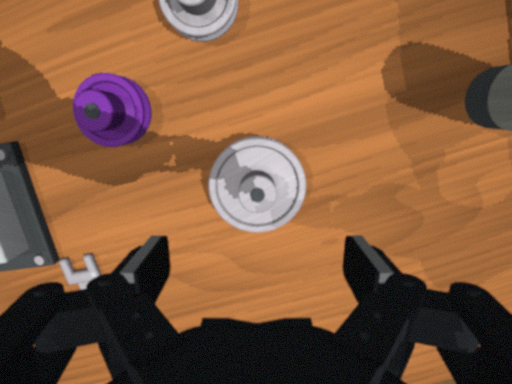

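Rim centre at about (257,184) and boss top at about (258,192), with the fingers symmetric about column 256. That is nearly lined up.

Run:
```python
from h import *
m=eyes.camera_model("wrist");im=cv2.imread("pics/w4.png")[:,:,::-1].copy()
c,a=seg(im,(195,125,320,240),70,80)
for z in(18,22):
    p=onz(m,c,z);print(c,a,p,local([p[0],p[1],22]))
# boss-top: dark centre dimple
g=cv2.cvtColor(im,cv2.COLOR_RGB2GRAY)[180:206,243:273];y,x=np.where(g<105);b=[x.mean()+243,y.mean()+180];print(b,len(x),onz(m,b,46))
```

```text
(256.73076248168945, 184.1510124206543) (95.79228210449219, 97.37409210205078) [627.07323827 215.84241413  18.        ] [ 1.86808543  0.77256692 74.25574587]
(256.73076248168945, 184.1510124206543) (95.79228210449219, 97.37409210205078) [626.11569588 216.11432846  22.        ] [ 2.86327997  0.75255027 74.25228407]
[np.float64(256.53125), np.float64(194.171875)] 128 [628.45373006 215.11041056  46.        ]
```

Emit:
send_rows(
  deltas=[
    [[1,0.5,30,0,0,0,1],[1,0.5,55,0,0,0,0.8],[1,0.5,65,0,0,0,0.6],[1,0.5,70,0,0,0,0.55],[1,0.5,70,0,0,0,0.55],[1,0.5,70,0,0,0,0.55]],
  ],
  force=100,
)

```text
time_s: 5.62
eef_pos: [627.0, 215.1, 25.1]
tcp_rot: [0.148, 0.989, 0.0, 0.001]
ft_force: [0.1, -0.1, -0.0]
finger_gap: 47.2
grip_force: 0.0
```

Run:
```python
from h import *
for k in range(2):
    o=arm.get_obs();print(o["time_s"],o["eef_pos"],o["ft_force"],o["finger_gap"]);im=eyes.read_camera("wrist")
cv2.imwrite("pics/w5.png",im[:,:,::-1])
```

```text
5.625 [626.96188084 215.14366953  25.07326815] [ 0.09813063 -0.13630712 -0.0064069 ] 47.19136148492069
5.675 [626.87328305 215.14933584  24.97960846] [-0.63606222 -0.1503477   0.51659762] 47.13626205355808
```

View pics/w5.png

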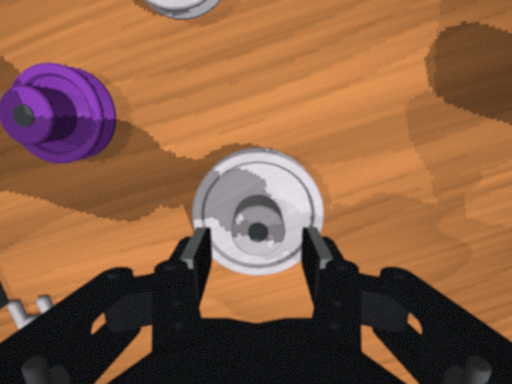

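The fingers straddle the boss (258,232) symmetrically. I'll go 2 mm lower and close.

Emit:
send_rows(
  deltas=[
    [[0,0,2,0,0,0,0.5],[0,0,2,0,0,0,0],[0,0,2,0,0,0,0],[0,0,2,0,0,0,0],[0,0,2,0,0,0,0],[0,0,2,0,0,0,0],[0,0,2,0,0,0,0]],
  ],
  force=110,
)

```text
time_s: 6.6
eef_pos: [626.2, 215.0, 22.0]
tcp_rot: [0.148, 0.989, 0.0, 0.0]
ft_force: [-0.0, 0.2, -0.2]
finger_gap: -0.1
grip_force: 0.0
```

Run:
```python
from h import *
o=arm.get_obs();print(o["time_s"],o["eef_pos"],o["ft_force"],o["finger_gap"],o["grip_force"]);im=eyes.read_camera("wrist");m=eyes.camera_model("wrist")
s=eyes.read_camera("side");t=eyes.read_camera("top")
a=cv2.resize(im,(448,336));b=cv2.resize(s[100:220,170:290],(336,336),interpolation=3)
cv2.imwrite("pics/w6.png",np.hstack([a,b])[:,:,::-1])
print(eyes.boxes_of("new_large","wrist"),eyes.boxes_of("new_large_boss","wrist"))
```

```text
6.6 [626.1929459  214.96171813  22.02380163] [-0.0391454   0.19029467 -0.23070572] -0.1121339251168799 0.0
[{'centre': [259.6, 205.9], 'confidence': 0.75}] [{'centre': [260.4, 201.4], 'confidence': 0.84}]
```

View pics/w6.png

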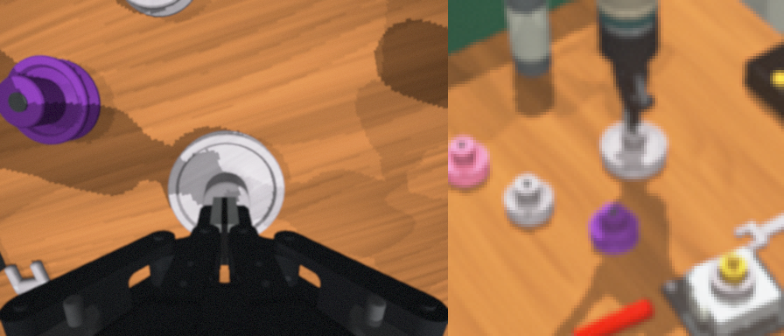

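Run:
```python
from h import *
o=arm.get_obs();e=o["eef_pos"]
print(o["q"])
for cam in("wrist","side"):
    m=eyes.camera_model(cam)
    for z in(22,34,46,60): print(cam,z,proj(m,[e[0],e[1],z]),proj(m,[e[0]+27,e[1],z]),proj(m,[627,215.5,z]))
```

```text
[ 2.25616316e-01  5.30648234e-01  1.54361068e+00  1.15269075e-04
  1.06719560e+00 -1.04840934e+00]
wrist 22 [[255.96864349 215.34655283]] [[267.53132704 251.0047723 ]] [[257.06559342 216.18610251]]
wrist 34 [[255.97365505 221.96403738]] [[268.24258262 259.53701997]] [[257.14065117 222.85114018]]
wrist 46 [[255.97936026 229.48269489]] [[269.04488894 269.17050973]] [[257.22587182 230.42276202]]
wrist 60 [[255.98709991 239.65738605]] [[270.12066274 282.10278776]] [[257.34109755 240.66728197]]
side 22 [[235.4993845  151.21198092]] [[241.40967515 148.22154457]] [[235.5896157  151.04589942]]
side 34 [[235.42609805 148.90554761]] [[241.37184313 145.91275226]] [[235.51689167 148.73931049]]
side 46 [[235.35190859 146.571402  ]] [[241.3335445  143.57639319]] [[235.44327181 146.40501681]]
side 60 [[235.26419009 143.81252236]] [[241.28826122 140.81512282]] [[235.3562271  143.64597435]]
```

Run:
```python
from h import *
e=arm.get_obs()["eef_pos"];S=8;O=[]
t=np.linspace(0,2*np.pi,40)
for cam,(x0,y0,x1,y1),S in(("wrist",(190,140,322,300),3.6),("side",(205,105,265,180),5)):
    m=eyes.camera_model(cam);im=eyes.read_camera(cam)
    a=cv2.resize(im[y0:y1,x0:x1],None,fx=S,fy=S,interpolation=cv2.INTER_CUBIC)
    q=proj(m,np.c_[627+16*np.cos(t),215.5+16*np.sin(t),0*t+46]);cv2.polylines(a,[np.int32((q-[x0,y0]+.5)*S)],True,(255,0,0))
    for z,col in((22,(255,0,0)),(46,(0,200,0)),(70,(0,0,255))):
        p=np.int32((proj(m,[e[0],e[1],z])[0]-[x0,y0]+.5)*S);cv2.circle(a,tuple(map(int,p)),3,col,-1)
    O.append(cv2.copyMakeBorder(a,0,580-a.shape[0],0,0,0))
w=np.hstack(O);print(w.shape);cv2.imwrite("pics/c7.png",w[:,:,::-1])
```

```text
(580, 775, 3)
```

View pics/c7.png

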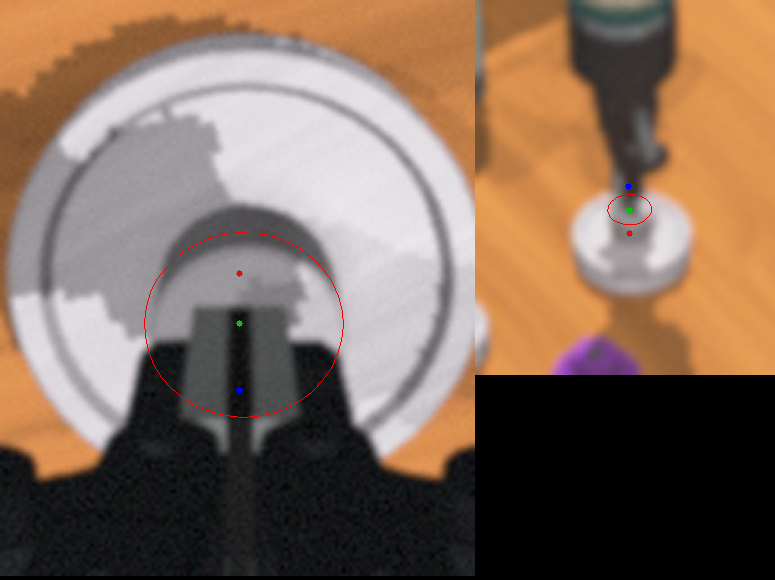

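The fingers shut on nothing, and the tips sit above the boss top (wrist crop 240,305; side about 625,200). So the real tips are 25–35 mm higher than the stated TCP. I'll reopen, go lower in steps and watch the force.

Emit:
send_rows(
  deltas=[
    [[0,0,0,0,0,0,0.55],[0,0,0,0,0,0,0.55],[0,0,0,0,0,0,0.55],[0,0,0,0,0,0,0.55],[0,0,6,0,0,0,0.55],[0,0,12,0,0,0,0.55],[0,0,18,0,0,0,0.55],[0,0,18,0,0,0,0.55]],
  ],
)

```text
time_s: 7.95
eef_pos: [625.5, 214.8, 3.0]
tcp_rot: [0.148, 0.989, -0.0, -0.001]
ft_force: [-0.2, 1.0, -0.7]
finger_gap: 46.7
grip_force: 0.0
```

Emit:
send_rows(
  deltas=[
    [[0,0,1,0,0,0,0.55],[0,0,2,0,0,0,0.55],[0,0,3,0,0,0,0.55],[0,0,4,0,0,0,0.55]],
  ],
)

```text
time_s: 8.45
eef_pos: [626.3, 215.0, 0.1]
tcp_rot: [0.148, 0.989, 0.0, 0.0]
ft_force: [0.7, 0.8, 0.1]
finger_gap: 46.5
grip_force: 0.0
```

Run:
```python
from h import *
o=arm.get_obs();m=eyes.camera_model("wrist");im=eyes.read_camera("wrist");cv2.imwrite("pics/w8.png",im[:,:,::-1])
print(o["eef_pos"],o["ft_force"],-np.array(m["R"]).T@m["t"])
c,a=seg(im,(150,110,360,320),60,110);print(c,a)
t=np.linspace(0,2*np.pi,40)
for dz in(0,20,30):
    q=proj(m,np.c_[627+44*np.cos(t),215.5+44*np.sin(t),0*t+22-dz]);print(dz,q.min(0),q.max(0))
h=cv2.cvtColor(im,cv2.COLOR_RGB2HSV);row=im[215,180:335].mean(1).astype(int);print(row.tolist())
print(im[130:260,225].mean(1).astype(int).tolist())
```

```text
[6.26263882e+02 2.14986955e+02 9.67019012e-02] [0.69408183 0.80288557 0.08019541] [563.55031805 234.09845921 181.28541346]
(258.1886291503906, 225.6122817993164) (143.0288543701172, 147.7509002685547)
0 [182.14688615 154.13694896] [332.00372082 293.85861951]
20 [189.58196966 149.60889529] [324.35738576 276.70239989]
30 [192.76874686 147.69361959] [321.07745605 269.26648461]
[87, 90, 84, 91, 103, 120, 138, 147, 150, 148, 151, 149, 153, 151, 145, 128, 108, 94, 98, 117, 140, 149, 151, 150, 150, 149, 151, 150, 150, 150, 153, 152, 151, 155, 155, 155, 154, 155, 152, 152, 153, 150, 148, 151, 151, 150, 148, 147, 146, 144, 145, 143, 144, 143, 138, 142, 148, 137, 124, 105, 92, 85, 82, 81, 82, 83, 80, 82, 80, 79, 80, 81, 83, 82, 77, 80, 80, 76, 80, 78, 76, 77, 77, 74, 77, 75, 75, 79, 76, 76, 72, 74, 71, 73, 74, 76, 76, 82, 100, 108, 114, 118, 119, 119, 122, 121, 120, 120, 124, 124, 121, 127, 147, 177, 209, 223, 225, 227, 227, 226, 226, 227, 224, 226, 225, 224, 225, 224, 223, 223, 223, 226, 226, 226, 225, 222, 196, 159, 129, 123, 137, 170, 202, 221, 223, 226, 227, 226, 227, 226, 219, 196, 161, 136, 125]
[141, 142, 139, 136, 135, 142, 148, 148, 151, 148, 151, 151, 148, 146, 146, 145, 141, 143, 140, 129, 110, 96, 93, 95, 93, 92, 90, 92, 93, 93, 99, 106, 118, 128, 132, 134, 152, 179, 205, 218, 219, 219, 220, 219, 218, 215, 212, 195, 172, 158, 157, 166, 163, 153, 149, 148, 147, 148, 149, 151, 156, 152, 152, 153, 154, 152, 153, 154, 156, 152, 155, 151, 153, 153, 151, 153, 153, 152, 154, 155, 155, 153, 153, 152, 148, 150, 147, 141, 131, 129, 129, 126, 124, 124, 123, 124, 123, 125, 125, 124, 122, 123, 125, 124, 125, 125, 124, 123, 124, 122, 124, 122, 125, 122, 122, 123, 126, 135, 160, 186, 195, 195, 199, 203, 201, 198, 193, 188, 193, 196]
```

Emit:
send_rows(
  deltas=[
    [[0,0,1,0,0,0,0.55],[0,0,2,0,0,0,0.55],[0,0,3,0,0,0,0.55],[0,0,4,0,0,0,0.55]],
  ],
)

```text
time_s: 9.0
eef_pos: [626.2, 214.9, -4.1]
tcp_rot: [0.148, 0.989, 0.0, -0.0]
ft_force: [-0.1, 0.3, -1.0]
finger_gap: 46.8
grip_force: 0.0
```

Emit:
send_rows(
  deltas=[
    [[0,0,1,0,0,0,0.5],[0,0,2,0,0,0,0.45],[0,0,2,0,0,0,0.45],[0,0,2,0,0,0,0.45]],
  ],
)

```text
time_s: 9.5
eef_pos: [626.2, 215.0, -6.0]
tcp_rot: [0.148, 0.989, 0.0, 0.0]
ft_force: [0.1, -0.2, 0.7]
finger_gap: 38.8
grip_force: 0.0
```

Emit:
send_rows(
  deltas=[
    [[0,0,1,0,0,0,0.45],[0,0,2,0,0,0,0.45],[0,0,2.5,0,0,0,0.45]],
  ],
)

```text
time_s: 9.88
eef_pos: [626.1, 214.9, -8.6]
tcp_rot: [0.148, 0.989, 0.0, -0.0]
ft_force: [-0.3, -0.1, 0.0]
finger_gap: 38.6
grip_force: 0.0
```

Emit:
send_rows(
  deltas=[
    [[0,0,1,0,0,0,0.45],[0,0,2,0,0,0,0.45],[0,0,2,0,0,0,0.45]],
  ],
)

```text
time_s: 10.25
eef_pos: [626.1, 215.0, -10.6]
tcp_rot: [0.148, 0.989, 0.0, -0.0]
ft_force: [-0.8, 0.1, 0.2]
finger_gap: 38.6
grip_force: 0.0
```

Emit:
send_rows(
  deltas=[
    [[0,0,0,0,0,0,0],[0,0,0,0,0,0,0],[0,0,0,0,0,0,0],[0,0,0,0,0,0,0]],
  ],
  force=25,
)

```text
time_s: 10.75
eef_pos: [626.5, 215.3, -10.2]
tcp_rot: [0.148, 0.989, 0.0, 0.0]
ft_force: [-0.5, 1.9, 0.8]
finger_gap: 31.1
grip_force: 25.3
```

Run:
```python
from h import *
o=arm.get_obs();print(o["eef_pos"],o["ft_force"],o["moment"],o["finger_gap"],o["grip_force"])
m=eyes.camera_model("wrist");im=eyes.read_camera("wrist");cv2.imwrite("pics/w9.png",im[:,:,::-1])
print(seg(im,(150,110,360,330),60,110))
```

```text
[626.4643157  215.27745504 -10.23622431] [-0.48656776  1.94399355  0.82889151] [ 0.32776747 -0.10943135  0.05133614] 31.05750354957091 25.289904177188873
((256.0530471801758, 235.37102508544922), (157.11802673339844, 158.4579620361328))
```

Emit:
send_rows(
  deltas=[
    [[0,0,0,0,0,0,0.43],[0,0,0,0,0,0,0.43],[0,0,1,0,0,0,0.43],[0,0,2,0,0,0,0.43],[0,0,3,0,0,0,0.43],[0,0,3,0,0,0,0.43]],
  ],
)

```text
time_s: 11.55
eef_pos: [626.1, 214.9, -13.7]
tcp_rot: [0.148, 0.989, -0.0, -0.0]
ft_force: [0.3, 0.6, 0.3]
finger_gap: 36.6
grip_force: 0.0
```

Emit:
send_rows(
  deltas=[
    [[0,0,1,0,0,0,0.43],[0,0,2,0,0,0,0.43],[0,0,3,0,0,0,0.43],[0,0,3,0,0,0,0.43]],
  ],
)

```text
time_s: 12.05
eef_pos: [626.2, 215.0, -16.3]
tcp_rot: [0.148, 0.989, 0.0, 0.0]
ft_force: [-0.5, 0.9, 1.4]
finger_gap: 36.6
grip_force: 0.7
```

Emit:
send_rows(
  deltas=[
    [[0,0,-1.5,0,0,0,0.43],[0,0,-1.5,0,0,0,0],[0,0,-1.5,0,0,0,0],[0,0,-1.5,0,0,0,0],[0,0,-1.5,0,0,0,0]],
  ],
  force=110,
)

```text
time_s: 12.68
eef_pos: [626.4, 215.1, -14.3]
tcp_rot: [0.148, 0.989, 0.0, 0.0]
ft_force: [-1.2, 0.4, 5.3]
finger_gap: 29.4
grip_force: 108.3
```

Emit:
send_rows(
  deltas=[
    [[0,0,-10,0,0,0,0],[0,0,-40,0,0,0,0],[0,0,-80,0,0,0,0],[0,0,-120,0,0,0,0],[0,0,-120,0,0,0,0],[0,0,-120,0,0,0,0]],
  ],
)

```text
time_s: 13.42
eef_pos: [624.8, 214.6, 103.3]
tcp_rot: [0.148, 0.989, -0.001, -0.001]
ft_force: [-0.1, 0.4, -3.9]
finger_gap: 28.9
grip_force: 108.9
```

Run:
```python
from h import *
o=arm.get_obs();print(o["time_s"],o["eef_pos"],o["tcp_rot"],o["ft_force"],o["moment"],o["finger_gap"],o["grip_force"])
m=eyes.camera_model("wrist");im=eyes.read_camera("wrist");cv2.imwrite("pics/w10.png",im[:,:,::-1])
print(seg(im,(150,110,360,330),60,110))
t=np.linspace(0,2*np.pi,60);e=o["eef_pos"]
for dx in(-2,0,2):
    q=proj(m,np.c_[e[0]+dx+44*np.cos(t),e[1]+44*np.sin(t),0*t+e[2]+15+22]);print(dx,(q.min(0)+q.max(0))/2,q.max(0)-q.min(0))
# fixture
for n,z in(("stop_ring_top",65),("pin_shoulder",80)):
    for c in("wrist","top","side"):
        mm=eyes.camera_model(c)
        if n[0]=="s" and c!="wrist": eyes.read_camera(c)
        print(n,c,[(b["centre"],b["confidence"],np.round(onz(mm,b["centre"],z)[:2],1).tolist()) for b in eyes.boxes_of(n,c)[:2]])
```

```text
13.425 [624.82888996 214.58377575 103.33010466] [ 1.47844508e-01  9.89009413e-01 -5.72774653e-04 -1.43363307e-03] [-0.06271665  0.4154688  -3.86413701] [-0.01732874  0.01793208 -0.03515773] 28.92443503158846 108.92546653747559
((256.179931640625, 238.46804809570312), (160.3538055419922, 161.91165161132812))
-2 [254.7189713  229.34971468] [164.42883538 152.60522674]
0 [255.80605222 232.67303344] [163.88817162 151.56386322]
2 [256.88602251 235.97412044] [163.34798161 150.52626819]
stop_ring_top wrist []
stop_ring_top top [([274.6, 171.2], 0.48, [579.4, -77.1]), ([270.9, 175.2], 0.27, [567.9, -66.2])]
stop_ring_top side [([269.0, 199.8], 0.53, [563.1, -67.0])]
pin_shoulder wrist []
pin_shoulder top [([267.7, 173.2], 0.58, [570.5, -56.9])]
pin_shoulder side []
```

Emit:
send_rows(
  deltas=[
    [[-7,-32,-20,0,0,0,0],[-14,-65,-20,0,0,0,0],[-21,-98,-20,0,0,0,0],[-28,-130,-20,0,0,0,0],[-34,-162,-20,0,0,0,0],[-34,-162,-20,0,0,0,0],[-34,-162,-20,0,0,0,0],[-34,-162,-20,0,0,0,0]],
  ],
)

```text
time_s: 14.88
eef_pos: [611.4, 51.0, 125.0]
tcp_rot: [0.147, 0.989, 0.0, 0.0]
ft_force: [-0.5, -0.3, -2.6]
finger_gap: 29.1
grip_force: 109.4
```

Run:
```python
from h import *
m=None
for k in range(2):
    o=arm.get_obs();m=eyes.camera_model("wrist");im=eyes.read_camera("wrist")
print(o["time_s"],o["eef_pos"],o["tcp_rot"],np.abs(o["dq"]).max())
cv2.imwrite("pics/w11.png",im[:,:,::-1])
for n,z in(("stop_ring_top",65),("pin_shoulder",80)): print(n,[(b["centre"],b["confidence"],onz(m,b["centre"],z)[:2]) for b in eyes.boxes_of(n,"wrist")[:2]])
h=cv2.cvtColor(im,cv2.COLOR_RGB2HSV)
k=((h[...,0]>18)&(h[...,0]<34)&(h[...,1]>140)&(h[...,2]>90)).astype(np.uint8)
n,_,s,ce=cv2.connectedComponentsWithStats(k)
for i in range(1,n):
    if s[i,4]>40: print("yel",s[i],ce[i],onz(m,ce[i],83))
print(proj(m,[[574,-58,96],[574,-58,80],[574,-58,65]]))
t=np.linspace(0,2*np.pi,60);a=im.copy()
for z,r in((65,28),(65,19),(80,16),(80,7.5),(96,3.5)):
    cv2.polylines(a,[np.int32(np.round(proj(m,np.c_[574+r*np.cos(t),-58+r*np.sin(t),0*t+z])))],True,(255,0,0))
a=np.hstack([im[100:330,0:200],a[100:330,0:200]])
cv2.imwrite("pics/c12.png",cv2.resize(a,(800,460),interpolation=3)[:,:,::-1])
```

```text
14.925 [611.38024059  51.03423676 124.99161751] [1.47313887e-01 9.89089771e-01 2.09767448e-04 2.20251718e-05] 0.002094333102887487
stop_ring_top [([133.7, 177.0], 0.69, array([568.88322612, -44.88497394]))]
pin_shoulder [([114.3, 194.4], 0.67, array([576.29753525, -58.9149238 ]))]
yel [  93  173   39   41 1157] [112.4684529  194.06741573] [575.23613884 -58.5372372   83.        ]
[[104.4730961  196.99954151]
 [114.16716164 191.482431  ]
 [122.20942175 186.91636445]]
```

View pics/c12.png

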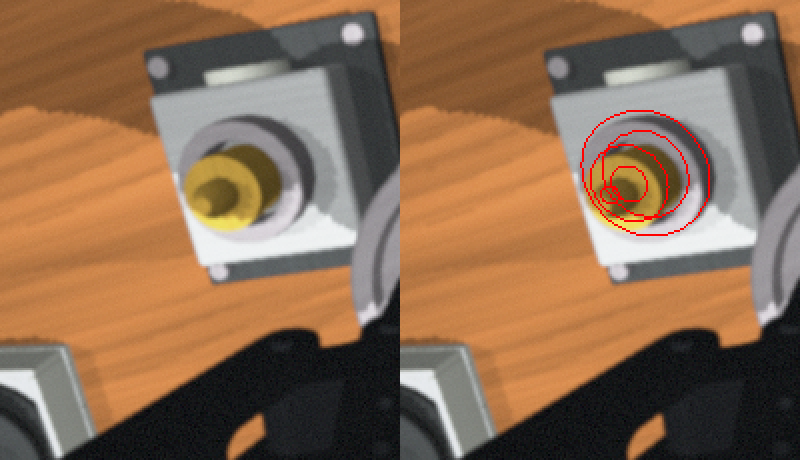

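The crop shows the ring's top centred near (120,189) in the full picture and the brass shoulder near (112,196). The model at (574,-58) sits about 3 px up and right of that. I'll fit the brass silhouette numerically.

Run:
```python
from h import *
from scipy.optimize import minimize
m=eyes.camera_model("wrist");im=cv2.imread("pics/w11.png")[:,:,::-1].copy()
h=cv2.cvtColor(im,cv2.COLOR_RGB2HSV);S=8;B=(85,160,160,230)
big=cv2.resize(im[B[1]:B[3],B[0]:B[2]],None,fx=S,fy=S,interpolation=cv2.INTER_LINEAR);hb=cv2.cvtColor(big,cv2.COLOR_RGB2HSV)
t=np.linspace(0,2*np.pi,60)
for smin,vmin in((110,50),(140,50),(140,140)):
    k=((hb[...,0]>18)&(hb[...,0]<34)&(hb[...,1]>smin)&(hb[...,2]>vmin)).astype(np.uint8)
    n,l,s,_=cv2.connectedComponentsWithStats(k);k=(l==1+s[1:,4].argmax()).astype(np.uint8)
    def cost(p):
        pts=np.vstack([np.c_[p[0]+r*np.cos(t),p[1]+r*np.sin(t),0*t+z] for z,r in((80,16),(66 if vmin<100 else 80,16),(96,3.5),(89,7.5))])
        q=(proj(m,pts)-B[:2]+.5)*S;a=np.zeros_like(k);cv2.fillConvexPoly(a,cv2.convexHull(np.int32(np.round(q))),1)
        return 1-(a&k).sum()/(a|k).sum()
    r=minimize(cost,[575,-59],method="Nelder-Mead",options=dict(initial_simplex=[[575,-59],[580,-59],[575,-64]]));print(smin,vmin,s[1:,:].max(0),r.x,r.fun)
# pulley axis in wrist view: rim centre versus tool axis
o=arm.get_obs();e=o["eef_pos"]
c,a=seg(im,(150,110,360,330),60,110);p=onz(m,c,e[2]+14.5+20);print("rim",c,a,p-e)
# same estimator on the picture before lifting, where pose was known
```

```text
110 50 [   58   104   384   335 95218] [576.63181741 -61.86067242] 0.06872222049544652
140 50 [   64   107   374   325 89976] [576.44740094 -61.14514612] 0.06484112908395478
140 140 [   64   142   301   290 49383] [577.06985111 -62.38767516] 0.31603662506406616
rim (230.98341369628906, 208.76932525634766) (136.91578674316406, 229.28187561035156) [-19.28721611  -7.93107805  34.5       ]
```

Emit:
send_rows(
  deltas=[
    [[1,-40,0,0,0,0,0],[1.5,-80,0,0,0,0,0],[1.5,-118,0,0,0,0,0],[1.5,-118,0,0,0,0,0],[1.5,-118,20,0,0,0,0],[1.5,-118,32,0,0,0,0],[1.5,-118,36,0,0,0,0],[1.5,-118,36,0,0,0,0],[1.5,-118,36,0,0,0,0]],
  ],
)

```text
time_s: 16.2
eef_pos: [576.0, -62.2, 89.5]
tcp_rot: [0.148, 0.989, 0.0, 0.001]
ft_force: [0.4, 0.3, -3.1]
finger_gap: 28.9
grip_force: 109.7
```

Run:
```python
from h import *
P=[]
for k in range(4):
    o=arm.get_obs();P.append(o["eef_pos"]);eyes.read_camera("side")
print(o["time_s"],np.mean(P,0),np.std(P,0),o["tcp_rot"],o["ft_force"],local([575.5,-61.3,88]))
```

```text
16.35 [575.87854731 -62.25947939  89.55611115] [0.08710488 0.0565735  0.02692819] [ 1.47800979e-01  9.89016991e-01 -3.29725008e-07  5.11272531e-04] [ 0.35881087  0.02208548 -2.91843052] [0.43285812 0.96246658 1.40296787]
```

Emit:
send_rows(
  deltas=[
    [[0.4,0.8,3,0,0,0,0],[0.4,0.8,6,0,0,0,0],[0.4,0.8,9,0,0,0,0],[0.4,0.8,12,0,0,0,0],[0.4,0.8,12,0,0,0,0]],
  ],
)

```text
time_s: 17.02
eef_pos: [575.0, -61.4, 76.6]
tcp_rot: [0.148, 0.989, 0.0, -0.0]
ft_force: [-0.2, 0.2, -3.9]
finger_gap: 28.9
grip_force: 109.7
```

Emit:
send_rows(
  deltas=[
    [[0,0,3,0,0,0,0],[0,0,6,0,0,0,0],[0,0,8,0,0,0,0],[0,0,8,0,0,0,0]],
  ],
)

```text
time_s: 17.52
eef_pos: [575.1, -61.4, 68.7]
tcp_rot: [0.148, 0.989, 0.0, -0.0]
ft_force: [-0.5, -0.2, -3.6]
finger_gap: 28.6
grip_force: 109.7
```

Emit:
send_rows(
  deltas=[
    [[0,0,2,0,0,0,0],[0,0,4,0,0,0,0],[0,0,6,0,0,0,0],[0,0,8,0,0,0,0],[0,0,8,0,0,0,0]],
  ],
)

```text
time_s: 18.15
eef_pos: [575.4, -61.5, 61.4]
tcp_rot: [0.148, 0.989, 0.0, 0.0]
ft_force: [-1.5, 0.7, 3.2]
finger_gap: 29.1
grip_force: 109.8
```

Emit:
send_rows(
  deltas=[
    [[0,0,2,0,0,0,0],[0,0,4,0,0,0,0],[0,0,6,0,0,0,0],[0,0,6,0,0,0,0]],
  ],
)

```text
time_s: 18.65
eef_pos: [575.5, -61.5, 55.5]
tcp_rot: [0.148, 0.989, 0.0, 0.0]
ft_force: [-2.4, 0.9, 7.7]
finger_gap: 28.7
grip_force: 109.9
```

Emit:
send_rows(
  deltas=[
    [[0,0,1.5,0,0,0,0],[0,0,3,0,0,0,0],[0,0,4,0,0,0,0],[0,0,4,0,0,0,0]],
  ],
)

```text
time_s: 19.15
eef_pos: [575.5, -61.5, 51.9]
tcp_rot: [0.148, 0.989, -0.0, 0.0]
ft_force: [-2.7, 0.9, 8.8]
finger_gap: 28.7
grip_force: 110.0
```

Emit:
send_rows(
  deltas=[
    [[0,0,0.5,0,0,0,0],[0,0,1,0,0,0,0],[0,0,1,0,0,0,0]],
  ],
)

```text
time_s: 19.52
eef_pos: [575.5, -61.5, 51.1]
tcp_rot: [0.148, 0.989, -0.0, 0.001]
ft_force: [-2.6, 0.4, 9.6]
finger_gap: 29.0
grip_force: 110.0
```

Emit:
send_rows(
  deltas=[
    [[0,0,0.5,0,0,0,0],[0,0,1,0,0,0,0],[0,0,1,0,0,0,0]],
  ],
)

```text
time_s: 19.9
eef_pos: [575.5, -61.5, 50.7]
tcp_rot: [0.148, 0.989, -0.0, 0.001]
ft_force: [-3.5, 1.7, 12.7]
finger_gap: 28.6
grip_force: 110.7
```

Emit:
send_rows(
  deltas=[
    [[0,0,0.5,0,0,0,0],[0,0,1,0,0,0,0],[0,0,1,0,0,0,0]],
  ],
)

```text
time_s: 20.27
eef_pos: [575.5, -61.5, 50.6]
tcp_rot: [0.148, 0.989, -0.0, 0.001]
ft_force: [-5.4, 1.0, 18.2]
finger_gap: 28.5
grip_force: 111.5
```

Emit:
send_rows(
  deltas=[
    [[0,0,1,0,0,0,0],[0,0,2,0,0,0,0],[0,0,2.2,0,0,0,0],[0,0,2.2,0,0,0,0],[0,0,2.2,0,0,0,0]],
  ],
)

```text
time_s: 20.9
eef_pos: [575.6, -61.5, 50.6]
tcp_rot: [0.148, 0.989, -0.0, 0.001]
ft_force: [-9.8, 1.4, 30.3]
finger_gap: 28.8
grip_force: 113.0
```

Run:
```python
from h import *
for k in range(8):
    o=arm.get_obs();print(round(o["time_s"],2),np.round(o["eef_pos"],2),np.round(o["tcp_rot"],4),np.round(o["ft_force"],1),np.round(o["moment"],2),round(o["grip_force"]));im=eyes.read_camera("side")
m=eyes.camera_model("side")
h=cv2.cvtColor(im,cv2.COLOR_RGB2HSV)[185:215,255:285]
print("brass px",((h[...,0]>18)&(h[...,0]<34)&(h[...,1]>130)&(h[...,2]>90)).sum())
print(eyes.boxes_of("new_large","side")[:2],proj(m,[576.5,-61,76]))
```

```text
20.9 [575.57 -61.51  50.56] [ 1.478e-01  9.890e-01 -1.000e-04  1.400e-03] [-9.8  1.4 30.3] [ 0.32  1.44 -0.03] 113
20.95 [575.6  -61.54  50.59] [ 1.478e-01  9.890e-01 -2.000e-04  1.500e-03] [-8.7  2.  30.2] [ 0.36  1.46 -0.02] 113
21.0 [575.57 -61.5   50.58] [ 1.478e-01  9.890e-01 -2.000e-04  1.500e-03] [-9.8  1.6 30.2] [ 0.35  1.43 -0.03] 113
21.05 [575.56 -61.53  50.56] [ 1.478e-01  9.890e-01 -2.000e-04  1.400e-03] [-9.1  1.6 31. ] [ 0.29  1.41 -0.05] 113
21.1 [575.57 -61.54  50.57] [ 1.478e-01  9.890e-01 -2.000e-04  1.400e-03] [-9.2  0.9 30.3] [0.33 1.44 0.01] 113
21.15 [575.59 -61.5   50.59] [ 1.478e-01  9.890e-01 -2.000e-04  1.500e-03] [-9.9  0.7 29.3] [ 0.34  1.38 -0.05] 113
21.2 [575.56 -61.51  50.58] [ 1.478e-01  9.890e-01 -2.000e-04  1.400e-03] [-10.1   1.   30.7] [0.36 1.43 0.03] 113
21.25 [575.59 -61.54  50.58] [ 1.478e-01  9.890e-01 -2.000e-04  1.500e-03] [-9.5  2.  30. ] [ 0.33  1.4  -0.03] 113
brass px 0
[{'centre': [270.0, 198.0], 'confidence': 0.95}] [[271.24936733 194.61164207]]
```

```bash
python3 -c "
from plant import arm
print(arm.sign_off())"
```

```text
the job is handed in; nothing more can be done
None
```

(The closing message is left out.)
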